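# Hold a sprung bayonet purge valve open

### The arm

A 7-joint arm with a two-finger parallel gripper is mounted at the origin on the work surface; the furniture and walls round the work are solid. World frame = base frame: x ahead of the robot, y to its left, z up, the work surface at z = 0. Lengths are in m, angles in rad, forces in N, time in s.
With the tool pointing down it reaches from about 0.4 to 0.875 m from the base axis. Payload 6.5 kg.
Tool frame: the origin (TCP) lies at the very end of the fingers, on their centre line; the grasp point (between the pads) lies 19 mm behind it; z points along the fingers, y is the direction in which the jaws open and shut (so a half turn about z gives the same grasp; the last joint's range is limited). The gripper opens to 85 mm and grips with 20 to 120 N. Pads are 22 mm wide; open, the fingers measure 114 mm over their backs; the gripper's body (76 mm by 85 mm) begins 54 mm behind the grasp point. The pads swing forward as they close: fully open they stand 13 mm farther back than shut.
Start: joints at [1.229, 0.536, -0.004, 1.538, 0.003, 1.067, -0.071], TCP at [0.177, -0.625, 0.231] pointing down, gripper open.
Joint ranges: [-2.7, 2.7], [-0.37, 2.16], [-1.27, 1.26], [0.24, 2.4], [-1.31, 4.45], [0.19, 1.91], [-2.76, 2.76]. Speed limits (rad/s): [2.39, 2.39, 3.14, 3.14, 3.14, 3.14, 3.14].

### API

Orientations are given as a 3x3 rotation matrix whose columns are the frame's x, y, z axes.
In Python, from plant import bot gives the robot as it stands.
- The arm moves only by the tool servo_tool, never from a script. Its argument "deltas" is one flat list of numbers, 7 for each row, row after row: the shift along the tool's x, y, z in m, then the turn, a rotation vector about the tool's x, y, z in rad, then the finger opening in m, from 0 to 0.0854. In form: [dx, dy, dz, wx, wy, wz, jaw, dx, dy, dz, wx, wy, wz, jaw, ...]. A call has exactly 5 rows; each row shifts and turns the commanded pose from where the row before left it, along the tool's axes as they then stand; what a row does not reach is not made up. A row lasts 1/8 s, in which the tool goes at most 62.5 mm and 10.7 degrees, less where a joint would pass 70% of its speed; a pose out of reach is approached as far as the arm can. A call with a gripper value outside its range is refused whole. The fingers move at their own pace and stop on an object; the grip force is fixed at half the most. Time passes only in rows, so rows that do not move let the fingers close, or fill a call up. It gives the time, the measured TCP pose, the force and the opening at its end, in the units of the state.
- bot.read_state(): the state, without advancing time (a new reading comes with each control period).
- bot.snapshot(name): name is "side" or "top"; returns the picture (400x640x3 uint8, red, green, blue); there is no depth.
- bot.camera_model(name): a dict with "vfov" (degrees; the focal length in pixels is half the picture's height over the tangent of half this angle, whatever the lens; pixels are square), "cx", "cy" (the principal point, pixels), "T" (4x4, takes a point from camera to world coordinates). Camera axes: x right, y down, z forward; pixel columns grow to the right and rows downward; lengths in m; the calibration is good to about 2 mm. A picture is of the moment at which its call begins. camera_model takes no time and is no camera call.
- bot.finish_job(): hands the job in, once; it reports no verdict.
The state is a dict: "time_s": time; "qpos": joint angles; "dq": joint speeds; "tau": joint torques, N m; "eef_pos": TCP position; "ee_rot": TCP orientation; "force": force on the tool from outside, world axes, zero at the start; "torque": the same for the moment, N m; "gripper_width": opening from 0.0 (shut) to 1.0 (fully open).
Only numpy, scipy, OpenCV 4.12 (cv2) and the standard library are available. Lean on these libraries where they do the work, as an engineer would, in place of code of your own. Each camera call takes 0.05 s, during which the arm holds its last target.

### The job

The weld purge has to be opened by hand: take the green-handled bayonet fitting out of its wooden rest, set it in the mouth of the blue purge port with its cross pin in the two entry slots, and push it fully down against the spring. Keeping it down, turn it about a quarter turn clockwise (seen from above) to the stop, and hold it there, pressed fully home and turned: finish while still gripping it, since it springs back if let go. Leave the other things on the bench where they are.

Things in the scene. Friction and masses are not known exactly. Their poses are not given: they have to be found in the camera images.
- fitting_grip (a point): grasp point on the loose bayonet fitting (220 g, starts upright in the rest, same after half a turn): middle of its upright green handle bar, 56 mm long (x), 14 thick (y), reaching from 24 mm below to 18 above; yellow dots on top along x. Below: brass collar, 40 mm across, 24 to 29 mm below this point; then steel stem, 24 mm across, to its bevelled flat end 73 mm below.
- fitting_pin (a point): centre of the fitting's cross pin, on the stem's axis, 55 mm below the grasp point and 18 mm above the stem's end. The pin is a 7 mm round bar along the fitting's x (parallel to the handle bar), 50 mm from end to end, so it sticks out 13 mm on either side of the stem.
- rest_mouth (a point): centre of the top of the rest, a square wooden block 80x80x26 mm fixed on the plate, left or right of the port; the fitting's stem stands here in a 26 mm hole, 13 mm deep.
- port: purge port, fixed on the drilled dark steel plate (290x680 mm) whose top is 58 mm above the bench: blue block 76x76 mm with a grey top, 62 mm high above the plate, on a bright steel base plate 130x104 mm (x, y), with brass pipe stubs on its y sides, 50 mm out from the axis and 44 mm high. Origin: centre of its underside; z up.
- port_mouth (a point): centre of the bayonet mouth, in the port's top face (62 mm above the plate, 120 above the bench); port's axes. A roughly round opening 30 mm wide with two entry slots, 19 mm wide, reaching out along +x and -x to 28 mm from the centre, yellow dots beyond their ends. The lip is 12 mm thick: the pin can turn only when its centre is over 16 mm below the mouth. Same after half a turn.
- plunger (a joint): how far the spring plunger in the port is pressed down: 0 = up (a pin resting on it has its centre 6.5 mm below the mouth), 0.018 m = fully down (24.5 mm below). It takes 4 N at first, about 10 N fully down.
- rotor (a joint): turn of the sprung brass rotor on the plunger, whose dogs take the pin (10 mm gaps, about 0.08 rad of play each way): 0 = along the entry slots, grows CLOCKWISE seen from above, stop at 1.25 rad (pin near the red dots on the port's top). Return spring 0.04 N m at 0, 0.14 N m at the stop: let go, it turns back.
- masking_tape: bystander, to be left alone: roll of masking tape, 96 mm across, 25 high; origin at the centre of its underside
- antispatter_can: bystander, to be left alone: tall spray can with a yellow cap, 67 mm across, 225 high, at the back; origin at the centre of its underside
- tube_offcut_1: bystander, to be left alone: square grey tube offcut, 30x90x30 mm; origin at the centre of its underside
- pipe_ring_1: bystander, to be left alone: brown pipe ring, 48 mm across, 30 high, standing on the plate; origin at the centre of its underside
Mind the look-alikes: they are no part of the job. Leave any red look-alike of the part that bears fitting_grip alone.

How it is judged:
By the outcome, as a careful person would: the job done as asked, in the order asked, and still so for the second after the job is handed in, while the arm keeps its last pose, push and grip.
It also fails if it takes over 54 s, if anything falls off the work surface, if the arm or the gripper's body presses on something with over 40 N, if the wrist force passes 120 N, or if a joint passes its speed limit or range.

## Working session

There is one attempt and no reset: what is moved stays moved. The work goes in short steps, Python scripts to look and compute and a tool call to move; the robot and the scene stay as the last step left them, time stands still between calls to the robot, and variables do not carry over. Pictures are saved under pics/ and viewed, and the job is handed in when it is done.

Besides the shell and the picture viewer there is one more tool, called after "Request:" as name(argument=value, ...), one argument or row to a line, values as JSON. servo_tool: Moves the arm, as the interface text tells. Its arguments: {"type":"object","properties":{"deltas":{"type":"array","items":{"type":"number"}}},"required":["deltas"]}

```bash
mkdir -p pics; ls
python3 - <<'E'
from plant import bot
import cv2,numpy as np
for n in("side","top"):
    im=bot.snapshot(n); cv2.imwrite(f"pics/{n}0.png",im[:,:,::-1])
    m=bot.camera_model(n); print(n,m["vfov"],m["cx"],m["cy"],{k:v for k,v in m.items() if k not in("T","vfov","cx","cy")}); print(np.round(m["T"],4))
s=bot.read_state()
for k in s: print(k,np.round(s[k],3))
E
```

```text
pics
side 43.468130034799714 314.8451924312876 196.2656842271227 {}
[[-0.8597 -0.2624  0.4383  0.1561]
 [-0.5108  0.4507 -0.7321  0.8048]
 [-0.0055 -0.8532 -0.5215  0.7039]
 [ 0.      0.      0.      1.    ]]
top 51.11103057782733 324.37489835490044 198.20952229154526 {}
[[-2.2200e-02 -9.8790e-01  1.5360e-01  4.6960e-01]
 [-9.9970e-01  2.0800e-02 -1.0500e-02  1.2000e-03]
 [ 7.2000e-03 -1.5380e-01 -9.8810e-01  1.2109e+00]
 [ 0.0000e+00  0.0000e+00  0.0000e+00  1.0000e+00]]
time_s 0.1
qpos [ 1.229  0.537 -0.004  1.539  0.003  1.067 -0.071]
dq [-0.001 -0.001  0.001 -0.005  0.001  0.001 -0.001]
tau [ 3.0000e-03 -5.8457e+01  1.0520e+00 -2.5978e+01  1.3000e-02  5.0000e-03
 -0.0000e+00]
eef_pos [ 0.177 -0.625  0.23 ]
ee_rot [[ 0.962  0.272 -0.001]
 [ 0.272 -0.962  0.001]
 [-0.    -0.002 -1.   ]]
force [-0.444 -0.793  1.073]
torque [ 0.031 -0.014 -0.043]
gripper_width 1.001
```

View pics/side0.png

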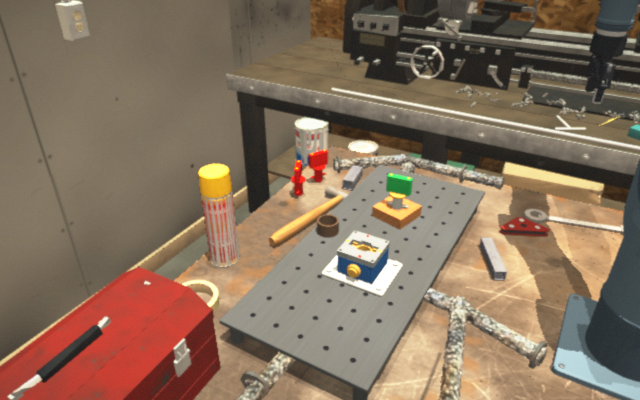

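View pics/top0.png

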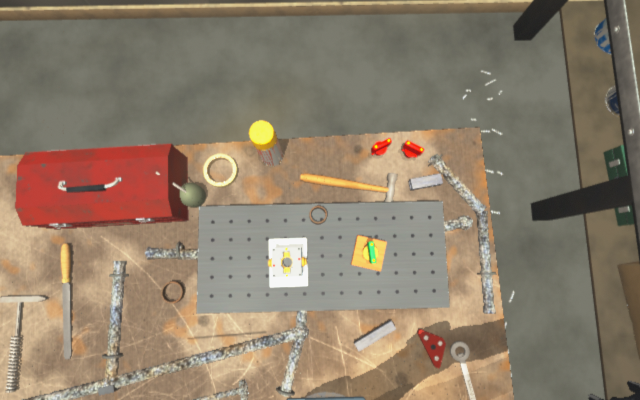

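Run:
```python
import cv2,numpy as np
t=cv2.imread("pics/top0.png");s=cv2.imread("pics/side0.png")
a=cv2.resize(t[225:300,255:400],None,fx=5.5,fy=5.5,interpolation=cv2.INTER_CUBIC); cv2.imwrite("pics/topc.png",a)
a=cv2.resize(s[165:300,310:430],None,fx=4.4,fy=4.4,interpolation=cv2.INTER_CUBIC); cv2.imwrite("pics/sidec.png",a)
```

```text
(no output)
```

View pics/topc.png

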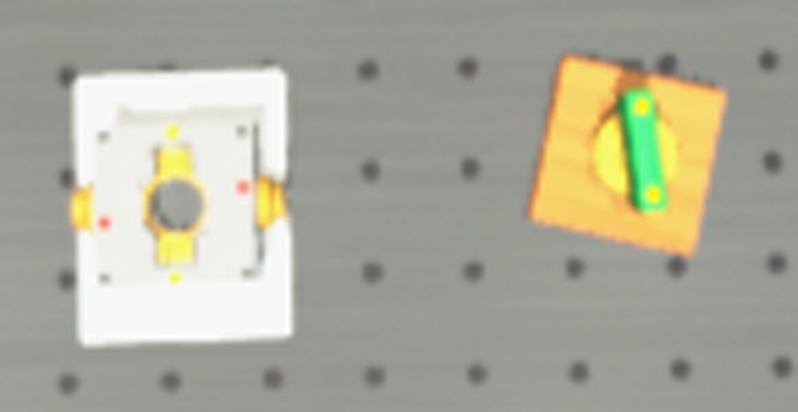

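View pics/sidec.png

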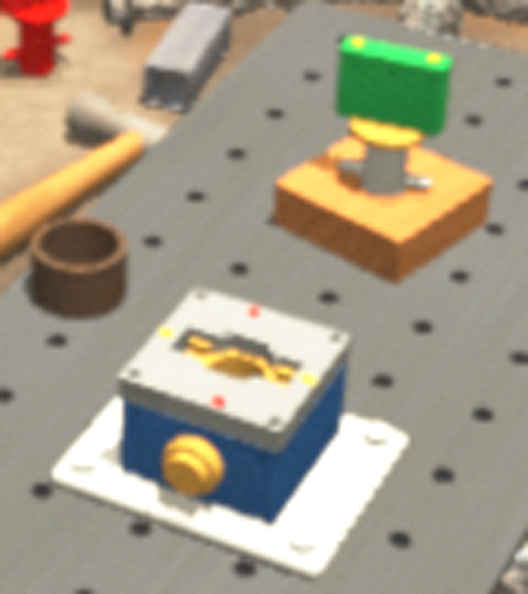

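```bash
cat > h.py <<'E'
import numpy as np,cv2
from plant import bot
def K(n):
    m=bot.camera_model(n); return 200/np.tan(np.radians(m["vfov"])/2),m["cx"],m["cy"],np.array(m["T"])
def ray(n,u,v):
    f,cx,cy,T=K(n); return T[:3,3],T[:3,:3]@np.array([(u-cx)/f,(v-cy)/f,1])
def onz(n,uv,z):
    o,d=ray(n,*uv); return o+d*(z-o[2])/d[2]
def tri(a,b):
    o1,d1=ray("top",*a);o2,d2=ray("side",*b)
    A=np.stack([d1,-d2],1);s=np.linalg.lstsq(A,o2-o1,rcond=None)[0]
    p,q=o1+s[0]*d1,o2+s[1]*d2
    return (p+q)/2,np.linalg.norm(p-q)
def proj(n,p):
    f,cx,cy,T=K(n);c=T[:3,:3].T@(np.array(p)-T[:3,3]);return np.array([cx+f*c[0]/c[2],cy+f*c[1]/c[2]])
def blobs(im,lo,hi,box,mn=3):
    h=cv2.cvtColor(im,cv2.COLOR_BGR2HSV);m=cv2.inRange(h,lo,hi);k=np.zeros_like(m);x0,y0,x1,y1=box;k[y0:y1,x0:x1]=m[y0:y1,x0:x1]
    n,l,s,c=cv2.connectedComponentsWithStats(k)
    return [(np.round(c[i],2).tolist(),int(s[i,4])) for i in range(1,n) if s[i,4]>=mn],k
E
python3 - <<'E'
from h import *
t=cv2.imread("pics/top0.png");s=cv2.imread("pics/side0.png")
print("top yellow",blobs(t,(22,90,120),(35,255,255),(255,225,400,300),2)[0])
print("top green",blobs(t,(45,100,80),(80,255,255),(340,225,400,300),2)[0])
print("top red",blobs(t,(0,80,120),(8,255,255),(255,225,320,300),2)[0],blobs(t,(170,60,120),(180,255,255),(255,225,320,300),2)[0])
print("side yellow",blobs(s,(22,90,120),(35,255,255),(310,165,430,300),2)[0])
print("side red",blobs(s,(0,80,120),(8,255,255),(330,220,430,300),1)[0],blobs(s,(170,60,120),(180,255,255),(330,220,430,300),1)[0])
# hand readings from crops
T=lambda x,y:(255+x/5.5-.4,225+y/5.5-.4); S=lambda x,y:(310+x/4.4-.4,165+y/4.4-.4)
pts={"port+x":(T(173,132),S(166,333),.12),"port-x":(T(175,278),S(308,380),.12),"redR":(T(243,187),S(254,312),.12),"redL":(T(104,223),S(218,402),.12),"h+x":(T(642,107),S(358,42),.162),"h-x":(T(653,194),S(433,58),.162)}
for k,(a,b,z) in pts.items():
    p,e=tri(a,b);print(k,"tri",p.round(4),round(e,4),"top",onz("top",a,z)[:2].round(4),"side",onz("side",b,z)[:2].round(4))
E
```

```text
top yellow [([360.7, 251.98], 303), ([378.6, 252.31], 216), ([371.4, 243.8], 5), ([285.67, 248.67], 3), ([285.25, 255.75], 44), ([269.74, 262.63], 27), ([303.38, 262.08], 26), ([373.5, 260.0], 6), ([368.5, 264.0], 2), ([286.48, 269.09], 33), ([286.5, 275.0], 2)]
top green [([371.37, 251.56], 115)]
top red [([298.5, 258.5], 4), ([273.5, 265.0], 2)] []
side yellow [([390.67, 173.67], 3), ([408.2, 177.6], 5), ([397.1, 194.54], 61), ([330.32, 201.42], 65), ([389.08, 198.25], 12), ([397.11, 208.87], 237), ([311.0, 212.86], 7), ([347.0, 240.25], 4), ([355.0, 242.67], 3), ([356.11, 246.0], 9), ([362.0, 245.0], 3), ([371.0, 250.0], 7), ([374.5, 249.0], 2), ([379.8, 250.6], 5), ([354.11, 267.51], 37)]
side red [([367.6, 235.2], 5), ([359.29, 256.0], 7)] []
port+x tri [0.5094 0.0919 0.1177] 0.0001 top [0.5092 0.0917] side [0.5081 0.0948]
port-x tri [0.4412 0.0914 0.1177] 0.0008 top [0.4416 0.0913] side [0.4397 0.0941]
redR tri [0.4825 0.059  0.1185] 0.0009 top [0.4829 0.0591] side [0.4813 0.0608]
redL tri [0.4676 0.1245 0.1177] 0.0001 top [0.4677 0.1243] side [0.4663 0.1272]
h+x tri [ 0.5143 -0.1248  0.1606] 0.0002 top [ 0.5143 -0.1246] side [ 0.5133 -0.1225]
h-x tri [ 0.4751 -0.1282  0.1607] 0.0001 top [ 0.4752 -0.1281] side [ 0.4743 -0.126 ]
```

```bash
cat >> h.py <<'E'
def st():
    s=bot.read_state();R=np.array(s["ee_rot"]);p=np.array(s["eef_pos"]);a=np.arctan2(R[1,0],R[0,0])
    print("t",round(float(s["time_s"]),2),"p",p.round(4),"yaw",round(a,4),"zax",R[:,2].round(4),"F",np.round(s["force"],1),"T",np.round(s["torque"],2),"w",round(float(s["gripper_width"]),3),"q",np.round(s["qpos"],2));return p,a
def plan(p,a,tp,ta,n,jaw):
    d=(np.array(tp)-p)/n;da=(ta-a)/n
    for i in range(n):
        print(",".join(f"{v:.4f}" for v in [d[0]*np.cos(a)+d[1]*np.sin(a),d[0]*np.sin(a)-d[1]*np.cos(a),-d[2],0,0,-da,jaw]),end=",\n" if i%5!=4 else "\n\n");a+=da
E
python3 - <<'E'
from h import *
p,a=st(); plan(p,a,(.4947,-.1265,.231),np.pi+.087,20,.085)
E
```

```text
t 0.1 p [ 0.1768 -0.6249  0.2305] yaw 0.2759 zax [-6.0e-04  1.5e-03 -1.0e+00] F [-0.4 -0.8  1.1] T [ 0.03 -0.01 -0.04] w 1.001 q [ 1.23  0.54 -0.    1.54  0.    1.07 -0.07]
0.0221,-0.0196,-0.0000,0.0000,0.0000,-0.1476,0.0850,
0.0247,-0.0162,-0.0000,0.0000,0.0000,-0.1476,0.0850,
0.0268,-0.0124,-0.0000,0.0000,0.0000,-0.1476,0.0850,
0.0284,-0.0083,-0.0000,0.0000,0.0000,-0.1476,0.0850,
0.0293,-0.0040,-0.0000,0.0000,0.0000,-0.1476,0.0850

0.0296,0.0003,-0.0000,0.0000,0.0000,-0.1476,0.0850,
0.0292,0.0047,-0.0000,0.0000,0.0000,-0.1476,0.0850,
0.0282,0.0089,-0.0000,0.0000,0.0000,-0.1476,0.0850,
0.0266,0.0130,-0.0000,0.0000,0.0000,-0.1476,0.0850,
0.0244,0.0167,-0.0000,0.0000,0.0000,-0.1476,0.0850

0.0216,0.0201,-0.0000,0.0000,0.0000,-0.1476,0.0850,
0.0184,0.0231,-0.0000,0.0000,0.0000,-0.1476,0.0850,
0.0148,0.0256,-0.0000,0.0000,0.0000,-0.1476,0.0850,
0.0109,0.0275,-0.0000,0.0000,0.0000,-0.1476,0.0850,
0.0068,0.0288,-0.0000,0.0000,0.0000,-0.1476,0.0850

0.0025,0.0295,-0.0000,0.0000,0.0000,-0.1476,0.0850,
-0.0019,0.0295,-0.0000,0.0000,0.0000,-0.1476,0.0850,
-0.0062,0.0289,-0.0000,0.0000,0.0000,-0.1476,0.0850,
-0.0104,0.0277,-0.0000,0.0000,0.0000,-0.1476,0.0850,
-0.0144,0.0258,-0.0000,0.0000,0.0000,-0.1476,0.0850
```

Request:
servo_tool(
  deltas=[0.022, -0.02, 0, 0, 0, -0.148, 0.085, 0.025, -0.016, 0, 0, 0, -0.148, 0.085, 0.027, -0.012, 0, 0, 0, -0.148, 0.085, 0.028, -0.008, 0, 0, 0, -0.148, 0.085, 0.029, -0.004, 0, 0, 0, -0.148, 0.085],
)

```text
time_s: 0.72
eef_pos: [0.2569, -0.5003, 0.2309]
ee_rot: [[0.523, 0.852, -0.0], [0.852, -0.523, 0.001], [0.0, -0.001, -1.0]]
force: [0.1, -0.2, -0.5]
gripper_width: 0.993
```

Request:
servo_tool(
  deltas=[0.03, 0, 0, 0, 0, -0.148, 0.085, 0.029, 0.005, 0, 0, 0, -0.148, 0.085, 0.028, 0.009, 0, 0, 0, -0.148, 0.085, 0.027, 0.013, 0, 0, 0, -0.148, 0.085, 0.024, 0.017, 0, 0, 0, -0.148, 0.085],
)

```text
time_s: 1.35
eef_pos: [0.3366, -0.3755, 0.231]
ee_rot: [[-0.189, 0.982, -0.0], [0.982, 0.189, 0.0], [0.0, -0.0, -1.0]]
force: [0.1, 0.1, -0.8]
gripper_width: 0.995
```

Request:
servo_tool(
  deltas=[0.022, 0.02, 0, 0, 0, -0.148, 0.085, 0.018, 0.023, 0, 0, 0, -0.148, 0.085, 0.015, 0.026, 0, 0, 0, -0.148, 0.085, 0.011, 0.028, 0, 0, 0, -0.148, 0.085, 0.007, 0.029, 0, 0, 0, -0.148, 0.085],
)

```text
time_s: 1.98
eef_pos: [0.416, -0.2498, 0.2311]
ee_rot: [[-0.801, 0.598, -0.001], [0.598, 0.801, 0.0], [0.001, -0.0, -1.0]]
force: [-0.3, -0.4, 0.1]
gripper_width: 0.996
```

Request:
servo_tool(
  deltas=[0.0025, 0.0295, 0, 0, 0, -0.148, 0.085, -0.002, 0.0295, 0, 0, 0, -0.148, 0.085, -0.006, 0.029, 0, 0, 0, -0.148, 0.085, -0.01, 0.028, 0, 0, 0, -0.148, 0.085, -0.014, 0.026, 0, 0, 0, -0.148, 0.085],
)

```text
time_s: 2.6
eef_pos: [0.494, -0.1241, 0.231]
ee_rot: [[-0.995, -0.099, -0.001], [-0.099, 0.995, 0.0], [0.001, 0.0, -1.0]]
force: [0.5, 0.2, -1.0]
gripper_width: 0.995
```

Run:
```python
from h import *
p,a=st()
im=bot.snapshot("side")[:,:,::-1]; cv2.imwrite("pics/s1.png",im)
plan(p,a,(.4947,-.1265,.231),np.pi+.087-(2*np.pi if a<0 else 0),1,.085)
```

```text
t 2.6 p [ 0.494  -0.1241  0.231 ] yaw -3.0427 zax [-6.e-04  0.e+00 -1.e+00] F [ 0.5  0.2 -1. ] T [ 0.01 -0.03  0.01] w 0.995 q [ 0.81  0.41 -0.81  1.87  0.35  1.01  1.51]
-0.0005,-0.0025,-0.0000,0.0000,0.0000,0.0119,0.0850,
```

View pics/s1.png

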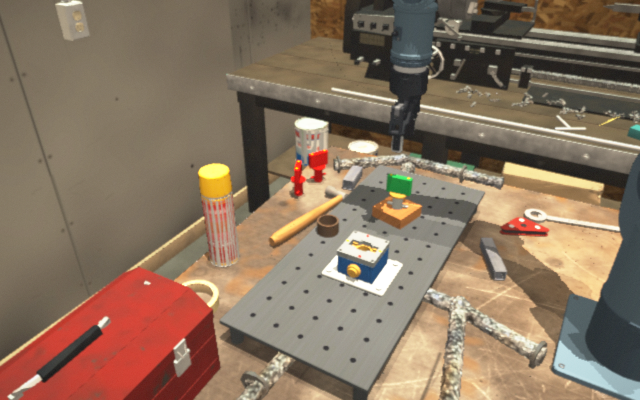

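Request:
servo_tool(
  deltas=[-0.0005, -0.0025, 0.02, 0, 0, 0.012, 0.085, 0, 0, 0.022, 0, 0, 0, 0.085, 0, 0, 0.022, 0, 0, 0, 0.085, 0, 0, 0.02, 0, 0, 0, 0.085, 0, 0, 0.01, 0, 0, 0, 0.085],
)

```text
time_s: 3.28
eef_pos: [0.4939, -0.1272, 0.136]
ee_rot: [[-0.997, -0.082, -0.002], [-0.082, 0.997, 0.0], [0.002, 0.001, -1.0]]
force: [-0.4, -0.3, 0.3]
gripper_width: 0.999
```

Run:
```python
from h import *
p,a=st()
for n in("side","top"):
    im=bot.snapshot(n)[:,:,::-1]
    c=im[130:240,340:460] if n=="side" else im[205:300,310:430]
    cv2.imwrite(f"pics/{n}2.png",cv2.resize(c,None,fx=5,fy=5,interpolation=cv2.INTER_CUBIC))
```

```text
t 3.27 p [ 0.4939 -0.1272  0.136 ] yaw -3.0596 zax [-1.5e-03  4.0e-04 -1.0e+00] F [-0.4 -0.3  0.3] T [-0.    0.05  0.05] w 0.999 q [ 0.73  0.54 -0.72  1.95  0.48  0.83  1.39]
```

View pics/side2.png

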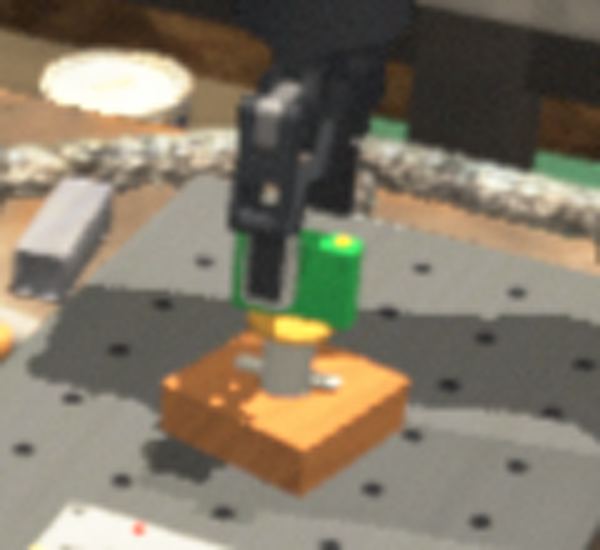

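View pics/top2.png

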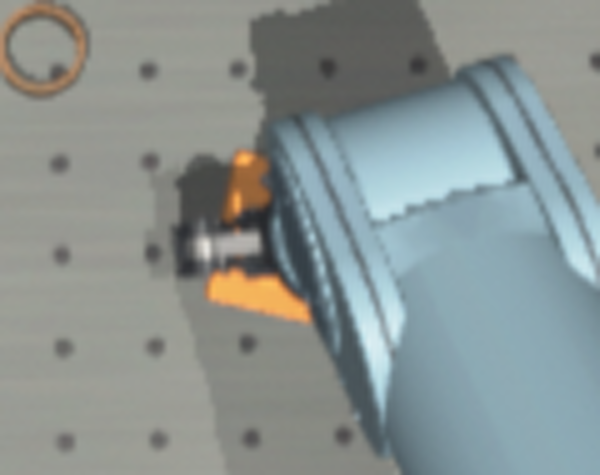

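Request:
servo_tool(
  deltas=[0, -0.0005, 0.005, 0, 0, 0, 0.085, 0, 0, 0.004, 0, 0, 0, 0.085, 0, 0, 0, 0, 0, 0, 0.03, 0, 0, 0, 0, 0, 0, 0.0, 0, 0, 0, 0, 0, 0, 0.0],
)

```text
time_s: 4.0
eef_pos: [0.4948, -0.1278, 0.1285]
ee_rot: [[-0.997, -0.082, 0.0], [-0.082, 0.997, -0.0], [-0.0, -0.0, -1.0]]
force: [-0.2, 0.2, 0.4]
gripper_width: 0.371
```

Request:
servo_tool(
  deltas=[0, 0, 0, 0, 0, 0, 0, 0, 0, 0, 0, 0, 0, 0, 0, 0, 0, 0, 0, 0, 0, 0, 0, 0, 0, 0, 0, 0, 0, 0, 0, 0, 0, 0, 0],
)

```text
time_s: 4.62
eef_pos: [0.4947, -0.1274, 0.1284]
ee_rot: [[-0.997, -0.082, 0.0], [-0.082, 0.997, 0.0], [-0.0, 0.0, -1.0]]
force: [-0.6, 2.4, 3.5]
gripper_width: 0.157
```

Request:
servo_tool(
  deltas=[0, 0, -0.008, 0, 0, 0, 0, 0, 0, -0.016, 0, 0, 0, 0, 0, 0, -0.02, 0, 0, 0, 0, 0, 0, -0.02, 0, 0, 0, 0, 0, 0, -0.016, 0, 0, 0, 0],
)

```text
time_s: 5.25
eef_pos: [0.495, -0.1282, 0.2102]
ee_rot: [[-0.997, -0.082, 0.001], [-0.082, 0.997, -0.001], [-0.001, -0.001, -1.0]]
force: [-0.7, 0.7, -2.6]
gripper_width: 0.155
```

Run:
```python
from h import *
p,a=st()
for n in("side",):
    im=bot.snapshot(n)[:,:,::-1]
    cv2.imwrite(f"pics/{n}3f.png",im)
    c=im[100:240,330:460]
    cv2.imwrite(f"pics/{n}3.png",cv2.resize(c,None,fx=4.2,fy=4.2,interpolation=cv2.INTER_CUBIC))
plan(p,a,(.475,.0918,.208),np.pi+.007-2*np.pi,10,0)
```

```text
t 5.25 p [ 0.495  -0.1282  0.2102] yaw -3.0597 zax [ 0.0014 -0.001  -1.    ] F [-0.7  0.7 -2.6] T [-0.03  0.03  0.01] w 0.155 q [ 0.8   0.44 -0.79  1.89  0.38  0.97  1.48]
0.0002,0.0221,0.0002,0.0000,0.0000,0.0075,0.0000,
0.0004,0.0221,0.0002,0.0000,0.0000,0.0075,0.0000,
0.0005,0.0221,0.0002,0.0000,0.0000,0.0075,0.0000,
0.0007,0.0221,0.0002,0.0000,0.0000,0.0075,0.0000,
0.0009,0.0221,0.0002,0.0000,0.0000,0.0075,0.0000

0.0010,0.0221,0.0002,0.0000,0.0000,0.0075,0.0000,
0.0012,0.0221,0.0002,0.0000,0.0000,0.0075,0.0000,
0.0013,0.0220,0.0002,0.0000,0.0000,0.0075,0.0000,
0.0015,0.0220,0.0002,0.0000,0.0000,0.0075,0.0000,
0.0017,0.0220,0.0002,0.0000,0.0000,0.0075,0.0000
```

View pics/side3.png

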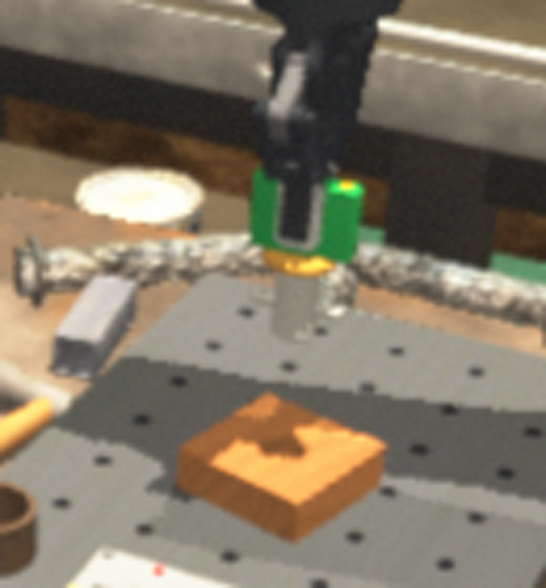

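Request:
servo_tool(
  deltas=[0, 0.022, 0, 0, 0, 0.0075, 0, 0.0005, 0.022, 0, 0, 0, 0.0075, 0, 0.0005, 0.022, 0, 0, 0, 0.0075, 0, 0.0005, 0.022, 0, 0, 0, 0.0075, 0, 0.001, 0.022, 0, 0, 0, 0.0075, 0],
)

```text
time_s: 5.92
eef_pos: [0.4845, -0.0177, 0.2085]
ee_rot: [[-0.999, -0.044, -0.0], [-0.044, 0.999, -0.0], [0.0, -0.0, -1.0]]
force: [0.1, -0.0, -2.0]
gripper_width: 0.154
```

Request:
servo_tool(
  deltas=[0.001, 0.022, 0, 0, 0, 0.0075, 0, 0.001, 0.022, 0, 0, 0, 0.0075, 0, 0.0015, 0.022, 0, 0, 0, 0.0075, 0, 0.0015, 0.022, 0, 0, 0, 0.0075, 0, 0.0015, 0.021, 0, 0, 0, 0.0075, 0],
)

```text
time_s: 6.55
eef_pos: [0.4748, 0.0912, 0.2085]
ee_rot: [[-1.0, -0.007, 0.0], [-0.007, 1.0, -0.0], [-0.0, -0.0, -1.0]]
force: [0.7, 0.1, -1.7]
gripper_width: 0.153
```

Request:
servo_tool(
  deltas=[0, 0, 0, 0, 0, 0, 0, 0, 0, 0, 0, 0, 0, 0, 0, 0, 0, 0, 0, 0, 0, 0, 0, 0, 0, 0, 0, 0, 0, 0, 0, 0, 0, 0, 0],
)

```text
time_s: 7.18
eef_pos: [0.475, 0.0902, 0.2083]
ee_rot: [[-1.0, -0.007, -0.0], [-0.007, 1.0, -0.0], [0.0, -0.0, -1.0]]
force: [0.0, -0.1, -2.2]
gripper_width: 0.155
```

Run:
```python
from h import *
p,a=st()
for n in("side","top"):
    im=bot.snapshot(n)[:,:,::-1]
    cv2.imwrite(f"pics/{n}4f.png",im)
    c=im[170:300,300:430] if n=="side" else im[210:310,230:370]
    cv2.imwrite(f"pics/{n}4.png",cv2.resize(c,None,fx=4.5,fy=4.5,interpolation=cv2.INTER_CUBIC))
plan(p,a,(.475,.0918,.208),np.pi+.007-2*np.pi,1,0)
```

```text
t 7.17 p [0.475  0.0902 0.2083] yaw -3.135 zax [-1.e-04 -1.e-04 -1.e+00] F [ 0.  -0.1 -2.2] T [0.01 0.   0.01] w 0.155 q [ 0.4   0.41 -0.84  1.95  0.37  0.94  0.96]
0.0000,0.0016,0.0003,0.0000,0.0000,-0.0004,0.0000,
```

View pics/side4.png

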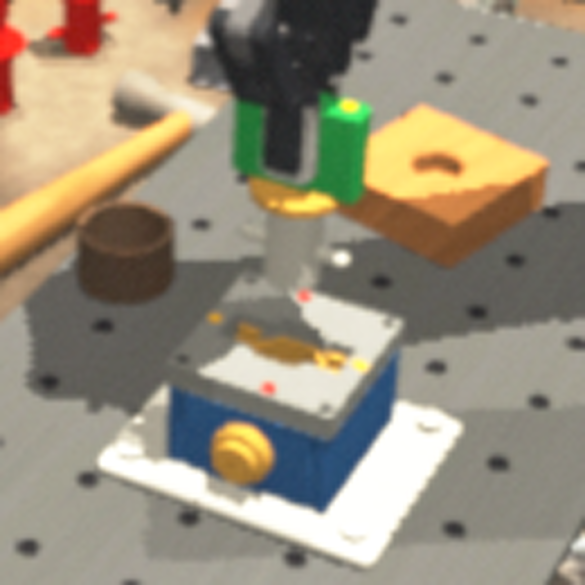

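View pics/top4.png

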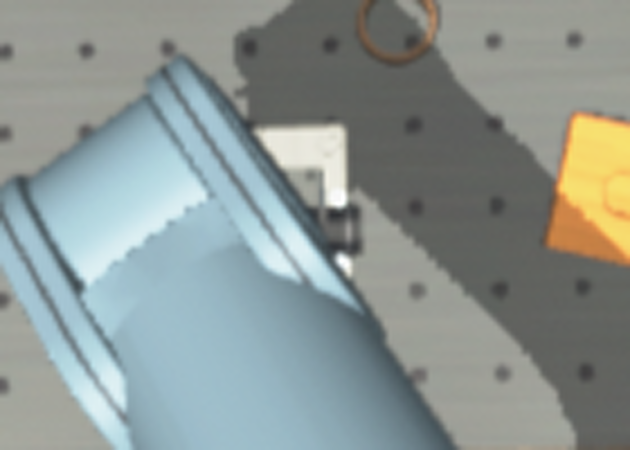

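Run:
```python
from h import *
im=cv2.imread("pics/side4f.png")
S=lambda x,y:(300+x/4.5-.4,170+y/4.5-.4)
print("dots",blobs(im,(22,90,120),(35,255,255),(300,170,430,300),2)[0])
d=[onz("side",S(215,318),.12),onz("side",S(361,366),.12)];print("dots z.12",np.round(d,4),np.mean(d,0).round(4))
d=onz("side",S(340,258),.1689);print("pin -x end",d.round(4))
c=im[215:245,340:385];cv2.imwrite("pics/pin4.png",cv2.resize(c,None,fx=14,fy=14,interpolation=cv2.INTER_CUBIC))
g=np.array([.475,.0902])
for nm,q in {"pin-x":(.450,.0902,.1689),"pin+x":(.5,.0902,.1689),"stemend":(.475,.0902,.1509)}.items():
    print(nm,((proj("side",q)-(340,215)+.5)*14-.5).round(0))
```

```text
dots [([377.33, 192.89], 9), ([318.99, 208.2], 157), ([396.88, 204.11], 389), ([360.0, 210.0], 3), ([368.83, 214.29], 35), ([371.0, 250.0], 3), ([374.5, 249.0], 2), ([379.83, 250.83], 6), ([354.06, 267.55], 31)]
dots z.12 [[0.508  0.0947 0.12  ]
 [0.4394 0.0938 0.12  ]] [0.4737 0.0942 0.12  ]
pin -x end [0.4532 0.0913 0.1689]
pin-x [525. 177.]
pin+x [188.  70.]
stemend [348. 232.]
```

View pics/pin4.png

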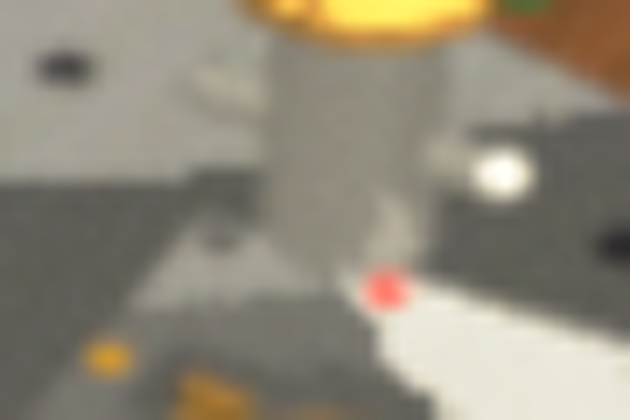

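Request:
servo_tool(
  deltas=[0, 0.001, 0.008, 0, 0, 0, 0, 0, 0, 0.008, 0, 0, 0, 0, 0, 0, 0.008, 0, 0, 0, 0, 0, 0, 0.002, 0, 0, 0, 0, 0, 0, 0, 0, 0, 0, 0],
)

```text
time_s: 7.9
eef_pos: [0.4749, 0.0917, 0.1821]
ee_rot: [[-1.0, -0.007, -0.0], [-0.007, 1.0, 0.0], [0.0, 0.0, -1.0]]
force: [0.0, 0.3, -1.9]
gripper_width: 0.158
```

Run:
```python
from h import *
p,a=st()
im=bot.snapshot("side")[:,:,::-1].copy(); cv2.imwrite("pics/s5f.png",im)
k=8;x0,y0=335,205
c=cv2.resize(im[y0:y0+70,x0:x0+65+20],None,fx=k,fy=k,interpolation=cv2.INTER_CUBIC)
def mk(q,col):
    u=((proj("side",q)-(x0,y0)+.5)*k-.5); cv2.circle(c,tuple(int(v) for v in u),3,col,-1)
ax=np.array([np.cos(a),np.sin(a),0])*.025
P=p+[0,0,.0156-.055]
for q in(P,P+ax,P-ax): mk(q,(255,0,255))
for t in np.linspace(0,2*np.pi,24): mk(p+[.012*np.cos(t),.012*np.sin(t),.0156-.073],(255,255,0))
cv2.imwrite("pics/s5.png",c)
```

```text
t 7.9 p [0.4749 0.0917 0.1821] yaw -3.1342 zax [-3.e-04  1.e-04 -1.e+00] F [ 0.   0.3 -1.9] T [ 0.07  0.01 -0.05] w 0.158 q [ 0.38  0.44 -0.82  1.98  0.41  0.89  0.92]
```

View pics/s5.png

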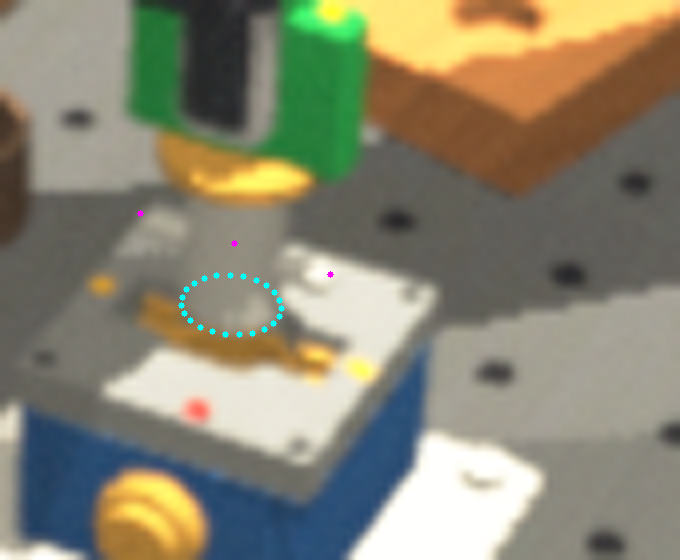

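Request:
servo_tool(
  deltas=[0.0004, 0.0007, 0.003, 0, 0, 0, 0, 0, 0, 0.003, 0, 0, 0, 0, 0, 0, 0.003, 0, 0, 0, 0, 0, 0, 0.003, 0, 0, 0, 0, 0, 0, 0, 0, 0, 0, 0],
)

```text
time_s: 8.57
eef_pos: [0.4744, 0.0923, 0.17]
ee_rot: [[-1.0, -0.007, -0.001], [-0.007, 1.0, -0.0], [0.001, -0.0, -1.0]]
force: [-0.5, -0.4, -1.9]
gripper_width: 0.153
```

Run:
```python
from h import *
p,a=st()
im=bot.snapshot("side")[:,:,::-1].copy(); cv2.imwrite("pics/s6f.png",im)
k=8;x0,y0=335,205
c=cv2.resize(im[y0:y0+70,x0:x0+65+20],None,fx=k,fy=k,interpolation=cv2.INTER_CUBIC)
cv2.imwrite("pics/s6.png",c)
```

```text
t 8.57 p [0.4744 0.0923 0.17  ] yaw -3.1343 zax [-5.e-04 -0.e+00 -1.e+00] F [-0.5 -0.4 -1.9] T [-0.04  0.01  0.02] w 0.153 q [ 0.36  0.46 -0.8   1.99  0.43  0.87  0.9 ]
```

View pics/s6.png

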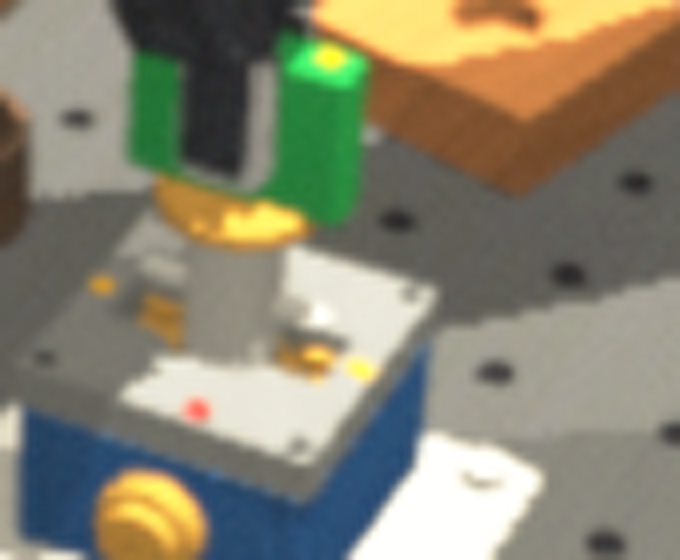

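Request:
servo_tool(
  deltas=[0, 0, 0.003, 0, 0, 0, 0, 0, 0, 0.003, 0, 0, 0, 0, 0, 0, 0.003, 0, 0, 0, 0, 0, 0, 0.003, 0, 0, 0, 0, 0, 0, 0.001, 0, 0, 0, 0],
)

```text
time_s: 9.25
eef_pos: [0.4744, 0.0923, 0.157]
ee_rot: [[-1.0, -0.007, -0.0], [-0.007, 1.0, 0.0], [0.0, 0.0, -1.0]]
force: [0.4, -0.1, -1.5]
gripper_width: 0.152
```

Run:
```python
from h import *
p,a=st()
im=bot.snapshot("side")[:,:,::-1].copy(); cv2.imwrite("pics/s7f.png",im)
k=8;x0,y0=335,205
c=cv2.resize(im[y0:y0+70,x0:x0+65+20],None,fx=k,fy=k,interpolation=cv2.INTER_CUBIC)
cv2.imwrite("pics/s7.png",c)
```

```text
t 9.25 p [0.4744 0.0923 0.157 ] yaw -3.1343 zax [-4.e-04  0.e+00 -1.e+00] F [ 0.4 -0.1 -1.5] T [-0.01 -0.03 -0.06] w 0.152 q [ 0.35  0.48 -0.79  2.    0.45  0.84  0.88]
```

View pics/s7.png

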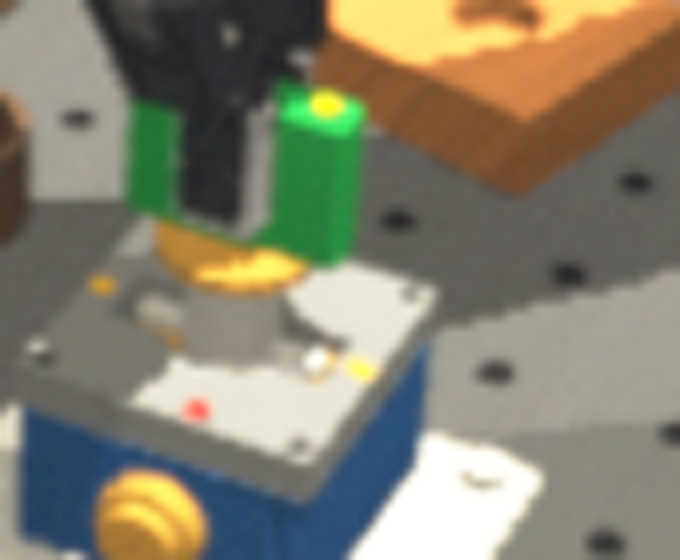

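Request:
servo_tool(
  deltas=[0, 0, 0.003, 0, 0, 0, 0, 0, 0, 0.003, 0, 0, 0, 0, 0, 0, 0.003, 0, 0, 0, 0, 0, 0, 0.003, 0, 0, 0, 0, 0, 0, 0.002, 0, 0, 0, 0],
)

```text
time_s: 9.93
eef_pos: [0.4748, 0.0924, 0.1433]
ee_rot: [[-1.0, -0.007, 0.0], [-0.007, 1.0, -0.0], [-0.0, -0.0, -1.0]]
force: [-1.0, -1.7, 4.4]
gripper_width: 0.153
```

Request:
servo_tool(
  deltas=[0, 0, 0.002, 0, 0, 0, 0, 0, 0, 0.002, 0, 0, 0, 0, 0, 0, 0.002, 0, 0, 0, 0, 0, 0, 0.001, 0, 0, 0, 0, 0, 0, 0.0, 0, 0, 0, 0],
)

```text
time_s: 10.55
eef_pos: [0.4748, 0.0924, 0.1365]
ee_rot: [[-1.0, -0.007, 0.0], [-0.007, 1.0, -0.0], [-0.0, -0.0, -1.0]]
force: [-0.9, -1.2, 6.4]
gripper_width: 0.151
```

Run:
```python
from h import *
p,a=st()
```

```text
t 10.55 p [0.4748 0.0924 0.1365] yaw -3.1344 zax [ 4.e-04 -1.e-04 -1.e+00] F [-0.9 -1.2  6.4] T [-0.2   0.33  0.02] w 0.151 q [ 0.33  0.51 -0.76  2.01  0.49  0.8   0.85]
```

Request:
servo_tool(
  deltas=[0, 0, 0.001, 0, 0, 0, 0, 0, 0, 0.0005, 0, 0, 0, 0, 0, 0, 0.0005, 0, 0, 0, 0, 0, 0, 0.0, 0, 0, 0, 0, 0, 0, 0.0, 0, 0, 0, 0],
)

```text
time_s: 11.18
eef_pos: [0.4748, 0.0924, 0.1346]
ee_rot: [[-1.0, -0.007, 0.001], [-0.007, 1.0, -0.0], [-0.001, -0.0, -1.0]]
force: [-1.7, -1.0, 7.9]
gripper_width: 0.154
```

Request:
servo_tool(
  deltas=[0, 0, 0.0005, 0, 0, 0, 0, 0, 0, 0.0005, 0, 0, 0, 0, 0, 0, 0.0, 0, 0, 0, 0, 0, 0, 0.0, 0, 0, 0, 0, 0, 0, 0.0, 0, 0, 0, 0],
)

```text
time_s: 11.8
eef_pos: [0.4749, 0.0925, 0.1344]
ee_rot: [[-1.0, -0.007, 0.001], [-0.007, 1.0, -0.001], [-0.001, -0.001, -1.0]]
force: [-5.4, -1.5, 17.2]
gripper_width: 0.153
```

Request:
servo_tool(
  deltas=[0, 0, 0, 0, 0, 0.08, 0, 0, 0, 0, 0, 0, 0.1, 0, 0, 0, 0, 0, 0, 0.1, 0, 0, 0, 0, 0, 0, 0.1, 0, 0, 0, 0, 0, 0, 0.1, 0],
)

```text
time_s: 12.42
eef_pos: [0.4749, 0.0926, 0.1343]
ee_rot: [[-0.889, 0.458, 0.001], [0.458, 0.889, -0.0], [-0.001, -0.0, -1.0]]
force: [-4.1, -1.1, 16.4]
gripper_width: 0.159
```

Run:
```python
from h import *
p,a=st()
```

```text
t 12.43 p [0.4749 0.0926 0.1343] yaw 2.6659 zax [ 8.e-04 -5.e-04 -1.e+00] F [-4.1 -1.1 16.4] T [-0.29  1.18  0.11] w 0.159 q [ 0.24  0.48 -0.65  2.02  0.41  0.77  0.44]
```

Request:
servo_tool(
  deltas=[0, 0, 0, 0, 0, 0.1, 0, 0, 0, 0, 0, 0, 0.1, 0, 0, 0, 0, 0, 0, 0.1, 0, 0, 0, 0, 0, 0, 0.1, 0, 0, 0, 0, 0, 0, 0.1, 0],
)

```text
time_s: 13.05
eef_pos: [0.4749, 0.0928, 0.1344]
ee_rot: [[-0.561, 0.828, 0.001], [0.828, 0.561, -0.0], [-0.001, 0.001, -1.0]]
force: [-2.7, -0.5, 15.0]
gripper_width: 0.152
```

Request:
servo_tool(
  deltas=[0, 0, 0, 0, 0, 0.08, 0, 0, 0, 0, 0, 0, 0.08, 0, 0, 0, 0, 0, 0, 0.08, 0, 0, 0, 0, 0, 0, 0.02, 0, 0, 0, 0, 0, 0, 0, 0],
)

```text
time_s: 13.68
eef_pos: [0.4749, 0.0929, 0.1344]
ee_rot: [[-0.332, 0.943, 0.001], [0.943, 0.332, -0.0], [-0.0, 0.001, -1.0]]
force: [-4.4, 0.1, 15.9]
gripper_width: 0.156
```

Run:
```python
from h import *
p,a=st();print("turn",3.1487-a)
im=bot.snapshot("side")[:,:,::-1].copy(); cv2.imwrite("pics/s8f.png",im)
k=8;x0,y0=335,205
c=cv2.resize(im[y0:y0+70,x0:x0+65+20],None,fx=k,fy=k,interpolation=cv2.INTER_CUBIC)
cv2.imwrite("pics/s8.png",c)
```

```text
t 13.68 p [0.4749 0.0929 0.1344] yaw 1.9094 zax [ 1.e-03 -1.e-04 -1.e+00] F [-4.4  0.1 15.9] T [-0.07  1.07  0.08] w 0.156 q [ 0.1   0.44 -0.47  2.03  0.29  0.74 -0.21]
turn 1.2392857576004566
```

View pics/s8.png

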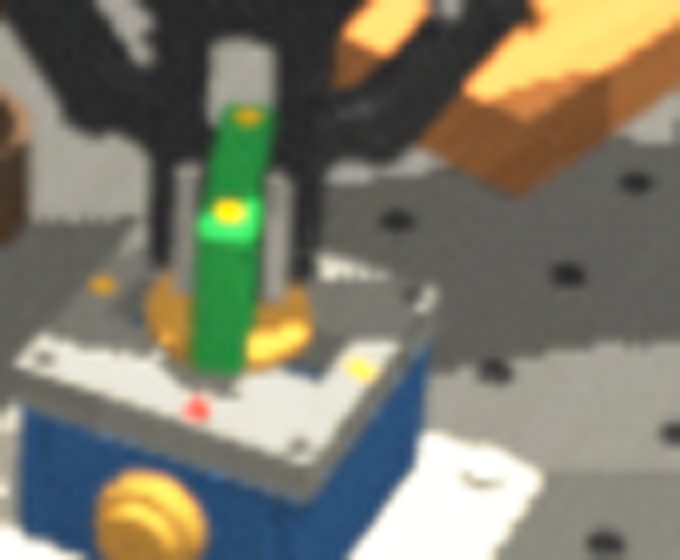

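Request:
servo_tool(
  deltas=[0, 0, 0, 0, 0, 0.04, 0, 0, 0, 0, 0, 0, 0.02, 0, 0, 0, 0, 0, 0, 0.02, 0, 0, 0, 0, 0, 0, 0, 0, 0, 0, 0, 0, 0, 0, 0],
)

```text
time_s: 14.35
eef_pos: [0.4748, 0.0929, 0.1344]
ee_rot: [[-0.256, 0.967, 0.001], [0.967, 0.256, -0.0], [-0.0, 0.001, -1.0]]
force: [-4.2, -0.7, 16.0]
gripper_width: 0.155
```

Run:
```python
from h import *
p,a=st();print("turn",3.1487-a)
```

```text
t 14.35 p [0.4748 0.0929 0.1344] yaw 1.83 zax [ 9.e-04 -0.e+00 -1.e+00] F [-4.2 -0.7 16. ] T [-0.05  1.17  0.28] w 0.155 q [ 0.08  0.44 -0.45  2.03  0.28  0.73 -0.28]
turn 1.3187101071332077
```

Request:
servo_tool(
  deltas=[0, 0, 0, 0, 0, 0.03, 0, 0, 0, 0, 0, 0, 0.02, 0, 0, 0, 0, 0, 0, 0, 0, 0, 0, 0, 0, 0, 0, 0, 0, 0, 0, 0, 0, 0, 0],
)

```text
time_s: 14.98
eef_pos: [0.4745, 0.093, 0.1343]
ee_rot: [[-0.209, 0.978, 0.0], [0.978, 0.209, -0.0], [-0.0, 0.0, -1.0]]
force: [-5.9, -2.1, 17.1]
gripper_width: 0.16
```

Run:
```python
from h import *
p,a=st();print("turn",3.1487-a)
```

```text
t 14.97 p [0.4745 0.093  0.1343] yaw 1.781 zax [ 3.e-04 -3.e-04 -1.e+00] F [-5.9 -2.1 17.1] T [-0.04  1.39  0.54] w 0.16 q [ 0.07  0.44 -0.44  2.03  0.27  0.73 -0.32]
turn 1.3676697713499133
```

Request:
servo_tool(
  deltas=[0, 0, 0.0003, 0, 0, 0.02, 0, 0, 0, 0, 0, 0, 0.01, 0, 0, 0, 0, 0, 0, 0, 0, 0, 0, 0, 0, 0, 0, 0, 0, 0, 0, 0, 0, 0, 0],
)

```text
time_s: 15.6
eef_pos: [0.4746, 0.0931, 0.1343]
ee_rot: [[-0.18, 0.984, 0.001], [0.984, 0.18, -0.001], [-0.001, 0.001, -1.0]]
force: [-5.5, 0.5, 20.1]
gripper_width: 0.156
```

Run:
```python
from h import *
p,a=st();print("turn",3.1487-a)
for n in("side","top"):
    im=bot.snapshot(n)[:,:,::-1].copy(); cv2.imwrite(f"pics/{n}9f.png",im)
im=cv2.imread("pics/side9f.png")
k=8;x0,y0=335,205
c=cv2.resize(im[y0:y0+70,x0:x0+65+20],None,fx=k,fy=k,interpolation=cv2.INTER_CUBIC)
cv2.imwrite("pics/s9.png",c)
S=lambda x,y:(x0+x/k-.4,y0+y/k-.4)
b,_=blobs(im,(22,110,120),(35,255,255),(355,212,372,240),2);print(b)
```

```text
t 15.6 p [0.4746 0.0931 0.1343] yaw 1.7522 zax [ 7.e-04 -5.e-04 -1.e+00] F [-5.5  0.5 20.1] T [-0.05  1.54  0.83] w 0.156 q [ 0.07  0.44 -0.43  2.03  0.27  0.73 -0.35]
turn 1.3964866157586913
[([366.5, 219.5], 4), ([361.83, 231.17], 6)]
```

View pics/s9.png

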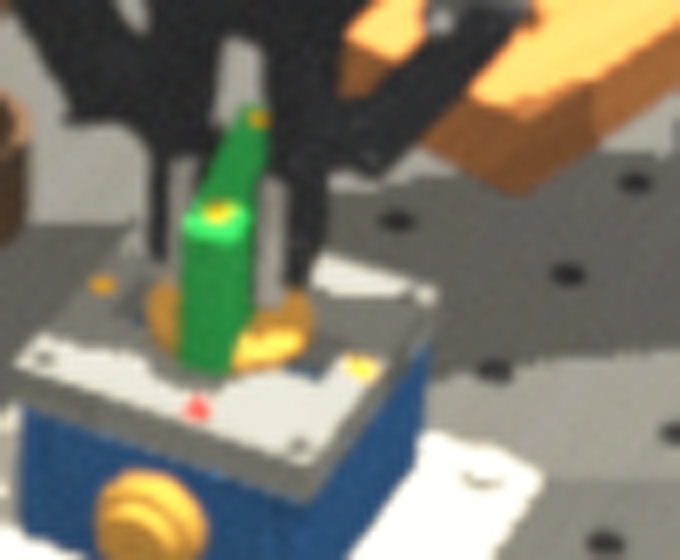

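View pics/side9f.png

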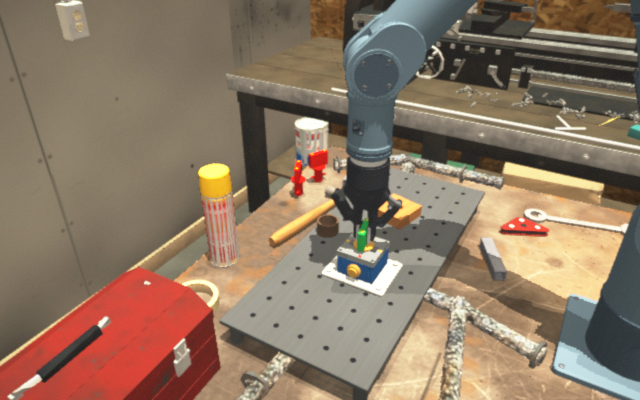

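Run:
```python
from h import *
x0,y0,k=335,205,8
S=lambda x,y:(x0+x/k-.44,y0+y/k-.44)
A=onz("side",S(258,118),.168);B=onz("side",S(217,213),.168)
d=B-A;print(A.round(4),B.round(4),np.linalg.norm(d[:2]),np.degrees(np.arctan2(d[1],d[0])), "turn",3.1487-np.arctan2(d[1],d[0]))
st()
```

```text
[0.4781 0.075  0.168 ] [0.4693 0.115  0.168 ] 0.040876366541260145 102.40858905268902 turn 1.3613329387087556
t 15.7 p [0.4746 0.0931 0.1343] yaw 1.7522 zax [ 7.e-04 -5.e-04 -1.e+00] F [-6.2 -0.3 19.7] T [-0.07  1.56  0.87] w 0.152 q [ 0.07  0.44 -0.43  2.03  0.27  0.73 -0.35]
```

Request:
servo_tool(
  deltas=[0, 0, 0, 0, 0, 0, 0, 0, 0, 0, 0, 0, 0, 0, 0, 0, 0, 0, 0, 0, 0, 0, 0, 0, 0, 0, 0, 0, 0, 0, 0, 0, 0, 0, 0],
)

```text
time_s: 16.32
eef_pos: [0.4746, 0.0931, 0.1343]
ee_rot: [[-0.18, 0.984, 0.001], [0.984, 0.18, -0.001], [-0.001, 0.001, -1.0]]
force: [-7.0, -1.8, 21.2]
gripper_width: 0.154
```

Run:
```python
from h import *
p,a=st();print("turn",3.1487-a)
print(bot.finish_job())
```

```text
t 16.32 p [0.4746 0.0931 0.1343] yaw 1.7522 zax [ 6.e-04 -5.e-04 -1.e+00] F [-7.  -1.8 21.2] T [-0.09  1.6   0.86] w 0.154 q [ 0.07  0.44 -0.43  2.03  0.27  0.73 -0.35]
turn 1.3965139472656283
the job is handed in; nothing more can be done
None
```

I took the green fitting out of its rest, put it in the port with its pin in the entry slots, and pushed it down until it bottomed. I then turned it clockwise to the stop and handed the job in at 16.3 s, still gripping, pressing and turning. The hand-in gives no verdict.

Last checks before handing in:
- **Pressed home:** the TCP sat at z = 0.1343 m, where I expected about 0.135 for fully down. The push was about 21 N, against roughly 10 N for the spring, and the height stopped dropping as the force rose.
- **Turned to the stop:** the gripper had turned 1.40 rad, and the handle's dots in the side picture gave about 1.36 rad. I expected about 1.33 rad at the stop (1.25 plus the play). The moment rose to about 0.86 N m, well above the 0.14 N m spring, so I take it to be at the stop. The 0.03–0.07 rad over is probably give in the grip and pin, or measuring error.
- **Still held:** pose and opening stayed the same through an idle 0.6 s; force and moment changed only slightly.
- **Other things on the bench:** in the last side picture they looked unmoved. I did not measure them.

One disagreement: the two cameras differed by 2–3 mm in y. I relied mainly on the top and two-view values, shifted slightly after a close look, and the fitting went in with only small side forces.

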